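# Caddy from the packed row into the pull-out tray

## Robot

A 6-joint arm with a two-finger parallel gripper is mounted at the origin on the work surface. World frame = base frame: x ahead of the robot, y to its left, z up, the work surface at z = 0. Lengths are in m, angles in rad, forces in N, time in s.
With the tool pointing down it reaches from about 0.275 to 0.825 m from the base axis. Payload 4.9 kg.
Tool frame: the origin (TCP) lies midway between the tips of the shut fingers; the grasp point (between the pads) lies 19 mm behind it (robot.pinch_z is the distance from the TCP to the grasp point, in m); z points along the fingers, y is the line along which they close (so a half turn about z gives the same grasp; the last joint's range is limited). The gripper opens to 85 mm and grips with 20 to 120 N. Pads are 22 mm wide; open, the fingers measure 114 mm over their backs; the gripper's body (76 mm by 85 mm) begins 54 mm behind the grasp point. The pads swing forward as they close: fully open they stand 13 mm farther back than shut.
Start: joints at [-0.134, 0.326, -0.193, 1.052, 0, 1.437], TCP at [0.55, 0, 0.231] pointing down, gripper open.
Joint ranges: [-2.65, 2.65], [-0.97, 1.79], [-1.3, 1.35], [-1.93, 2.1], [-1.47, 1.37], [-3.14, 3.14]. Speed limits (rad/s): [2.57, 2.57, 3.14, 3.14, 3.14, 3.14].

## Interface

Orientations are given as [roll, pitch, yaw] about the fixed x, y, z axes, in that order (R = Rz(yaw) Ry(pitch) Rx(roll)).
In Python, from rig import robot, cams gives the robot as it stands.
- The arm moves only by the tool drive_tool, never from a script. Its argument "plan" is a list of rows, each a list of 7 numbers: the shift along the tool's x, y, z in mm, then the turn, a rotation vector about the tool's x, y, z in rad, then the opening in per cent of the stroke, from 0 (shut) to 100 (fully open). In form: [[dx, dy, dz, wx, wy, wz, jaw], ...]. A call has 1 to 20 rows; each row is the pose to reach, as a shift and turn from the pose commanded when the call began, along the tool's axes at that moment; what a row does not reach only later rows make up. A row lasts 1/8 s, in which the tool goes at most 62.5 mm and 10.7 degrees, less where a joint would pass 70% of its speed; a pose out of reach is approached as far as the arm can. A call with a gripper value outside its range is refused whole. The fingers move at their own pace and stop on an object; "newtons" is the grip in N (left out, the last holds). Time passes only in rows, so rows that repeat a pose let the fingers close. It gives the time, the measured TCP pose, the force, the opening and the grip force at its end, in the units of the state.
- robot.get_obs(): the state, without advancing time (a new reading comes with each control period).
- cams.get_image(name): name is "scene" or "side" or "wrist"; returns the picture (420x560x3 uint8, red, green, blue); there is no depth.
- cams.get_calibration(name): a dict with "mtx" (3x3 intrinsics, pixels), "eye" and "attitude" of the camera in the world; the wrist camera has in their place "T_tool_cam" (4x4, takes a point from camera to tool coordinates, whose origin is the TCP and whose axes are the flange's). Camera axes: x right, y up, looking along -z (the intrinsics and any distortion apply to the point x, -y, -z); pixel columns grow to the right and rows downward; lengths in m; the calibration is good to about 2 mm. A picture is of the moment at which its call begins: read the wrist's pose just before it. get_calibration takes no time and is no camera call.
- robot.job_done(): hands the job in; it is judged then, once.
The state is a dict: "clock": time; "joints": joint angles; "qvel": joint speeds; "tau": joint torques, N m; "position": TCP position; "tool_rot": TCP orientation; "contact_force": force on the tool from outside, world axes, zero at the start; "wrist_torque": the same for the moment, N m; "gripper_width": finger opening in m; "grasp_force": force on a finger pad.
Only numpy, scipy, OpenCV 4.12 (cv2) and the standard library are available. Lean on these libraries where they do the work, as an engineer would, in place of code of your own. Each camera call takes 0.05 s, during which the arm holds its last target. There are 200 camera calls.

## Task

Take the slim open caddy out of the middle of the packed row: hold it by its front handle, tip it about 20 degrees towards its front while its foot is still in the rack, pull it free, stand it upright on the open worktop away from the rack and tray, and let go. Then pick it up by the arched handle on top, stand it upright in the open pull-out tray, let go, and push the tray fully home. Do not drop the caddy, and leave the other things where they are.

Things in the scene. Friction and masses are not known exactly. Their poses are not given: they have to be found in the camera images.
- caddy: slim open-topped clear acrylic box, 100 (x) x 46 (y) x 120 mm high, 3 mm walls, about 0.25 kg, with two aluminium handles: an arch on top and a D on the front. Origin: centre of its underside; x runs to its back, its front (D handle) is -x, z up. It starts in the middle of the rack with 2 to 2.5 mm of play on each side. With its handles it reaches from x = -95 to +50 mm and 150 mm high
- caddy_front (a point): grip point on the caddy's D handle, on its outer upright bar: 88 mm in front (-x) of the caddy's origin and 100 mm above it. The bar is 10 mm wide in y, 14 mm in x, and reaches from 73 to 120 mm above the underside; two level bars 10 mm wide and high join it to the front wall at heights 80 and 113 mm. Pinch it across y from above, straight down or leaning; it stands clear in front of the row. Axes as the caddy's
- caddy_top (a point): middle of the caddy's top arch, 146 mm above the origin: a straight bar along x, 100 mm long, 10 mm wide (y) and 8 mm high, 22 mm of free height between it and the rim. Pinch it across y from above; in the row the taller neighbours leave no room for that. Axes as the caddy's
- rack: fixed white melamine rack holding the row, 122 (x) x 168 (y) mm, origin under its centre on the worktop, front -x. Its floor is 10 mm up; a lip along the front (inner face at x = -52 mm) stands 8 mm above the floor, sides are 60 and the back 90 mm high from the worktop. The caddy's lower front edge can pivot on the floor against the lip
- box_a: closed white slim storage box with grey lid, loose, 90 (x) x 48 (y) x 165 mm high, 0.4 kg, origin at the centre of its underside. A neighbour of the caddy, 49.5 mm to one side (box_b on the other; which is on which side varies), its front face 10 mm behind the caddy's. To be left in place
- box_b: the other neighbour, same as box_a
- tray (a joint): travel of the pull-out tray on its fixed runner plate, m: 0 is fully home against its stop, up to 0.12 pulled out towards its front (-x). Slides stiffly with about 2 N of friction and stays where it is left
- tray_floor (a point): centre of the inner floor of the pull-out tray, 15 mm above the worktop; moves with the tray. x points the way it is pushed home, z up. Inside 185 (x) x 84 (y) mm, walls 40 mm above this floor; the flat white front panel has its outer face at x = -105 mm (a thin trim strip adds 1 mm), is 110 mm wide and reaches 75 mm above this floor (90 mm above the worktop), and is what one pushes on. The caddy fits in with its length along the tray's x
- hide: terracotta hide, loose dome 104 mm across and 66 mm high, origin under its centre; to be left alone
- cup: closed dusting cup with lid, loose, 60 mm across and 85 mm high, origin under its centre; to be left alone
- dish: black silicone dish, loose, 90 mm across and 28 mm high, origin under its centre; to be left alone
Not all that is in view belongs to the job. Leave any pink or yellow look-alike of the caddy alone.

How it is judged:
On the way, in this order (a step that is already met when the one before it is completed fails the run):
1. held by its front handle, the caddy is tipped at least 10 degrees towards its front with its foot still in the rack (angle between caddy's own z axis and vertical above 0.175 rad and x of caddy_top in the frame of rack below -0.015 m and z of caddy in the frame of rack below 0.05 m and x of caddy in the frame of rack above -0.035 m and distance between the grasp point and caddy_front below 0.035 m and contact force between the fingers and caddy above 0.5 N), for 0.1 s.
2. the caddy stands upright on the worktop clear of the rack and is let go (height (world z) of caddy below 0.006 m and angle between caddy's own z axis and vertical below 0.06 rad and contact force between the fingers and caddy below 0.3 N and horizontal distance between caddy and rack above 0.12 m and linear speed of caddy below 0.03 m/s), for 0.2 s.
3. the caddy is lifted by its top handle (height (world z) of caddy above 0.035 m and distance between the grasp point and caddy_top below 0.035 m and contact force between the fingers and caddy above 0.5 N), for 0.1 s.
4. the caddy stands upright in the pulled-out tray and is let go (x of caddy in the frame of tray_floor between -0.055 and 0.055 m and y of caddy in the frame of tray_floor between -0.03 and 0.03 m and z of caddy in the frame of tray_floor between -0.008 and 0.008 m and angle between caddy's own z axis and vertical below 0.06 rad and contact force between the fingers and caddy below 0.3 N and value of joint tray above 0.04 m), for 0.2 s.
5. the tray is pushed home (value of joint tray below 0.006 m), for 0.2 s.
At the end, for the whole second after the job is handed in: The caddy stands upright (within 3.4 degrees) on the tray's floor (origin within 55 mm along and 30 mm across of the floor's centre), released and at rest; the tray is within 6 mm of fully home; both neighbour boxes stand upright in the rack (x of caddy in the frame of tray_floor between -0.055 and 0.055 m and y of caddy in the frame of tray_floor between -0.03 and 0.03 m and z of caddy in the frame of tray_floor between -0.008 and 0.008 m and angle between caddy's own z axis and vertical below 0.06 rad and contact force between the fingers and caddy below 0.3 N and value of joint tray below 0.006 m and linear speed of caddy below 0.02 m/s and angle between each of box_a, box_b's own z axis and vertical below 0.1 rad); the robot touches nothing.
It fails at once if a neighbour box is moved more than 30 mm or tipped over 17 degrees (distance of any of box_a, box_b from where it was at the start of the episode above 0.03 m or angle between any of box_a, box_b's own z axis and vertical above 0.3 rad).
It fails at once if hide, cup or dish is moved more than 30 mm (distance of any of hide, cup, dish from where it was at the start of the episode above 0.03 m).
It fails at once if the caddy is dropped (in free fall, its underside more than 50 mm up) (height (world z) of caddy above 0.05 m and contact force between caddy and anything else below 0.02 N).
It also fails if it takes over 64 s, if anything falls off the work surface, if the arm or the gripper's body presses on something with over 40 N, if the wrist force passes 120 N, or if a joint passes its speed limit or range.

## Working session

There is one attempt and no reset: what is moved stays moved. The work goes in short steps, Python scripts to look and compute and a tool call to move; the robot and the scene stay as the last step left them, time stands still between calls to the robot, and variables do not carry over. Pictures are saved under pics/ and viewed, at most 10 in all, crops included, and the job is handed in when it is done.

Besides the shell and the picture viewer there is one more tool, called after "Request:" as name([rows], argument=value, ...), one row to a line, values as JSON. drive_tool: Moves the arm, as the interface text tells. Its arguments: {"type":"object","properties":{"plan":{"type":"array","items":{"type":"array","items":{"type":"number"}}},"newtons":{"type":"number"}},"required":["plan"]}

```bash
ls; mkdir -p pics; python3 - <<'E'
from rig import robot, cams
import cv2, numpy as np
a=cams.get_image("scene");b=cams.get_image("side")
np.save("s0.npy",a);np.save("d0.npy",b)
cv2.imwrite("pics/a.png",a[:,:,::-1]);cv2.imwrite("pics/b.png",b[:,:,::-1])
for n in("scene","side","wrist"):print(n,cams.get_calibration(n))
print(robot.get_obs(),robot.pinch_z)
E
```

```text
pics
scene {'mtx': array([[414.64533495,   0.        , 279.82613214],
       [  0.        , 414.64533495, 205.76717334],
       [  0.        ,   0.        ,   1.        ]]), 'eye': array([1.2302115 , 0.30278099, 0.81011861]), 'attitude': array([ 0.84134449, -0.01897789,  2.10933897])}
side {'mtx': array([[412.52861078,   0.        , 278.53862892],
       [  0.        , 412.52861078, 205.25543778],
       [  0.        ,   0.        ,   1.        ]]), 'eye': array([0.32381709, 0.69998655, 0.71390703]), 'attitude': array([ 0.93766483, -0.00543345, -2.83537629])}
wrist {'mtx': array([[329.50446676,   0.        , 276.50384549],
       [  0.        , 329.50446676, 213.50163185],
       [  0.        ,   0.        ,   1.        ]]), 'T_tool_cam': array([[ 8.01808805e-04,  9.62708369e-01,  2.70540115e-01,
         6.83603975e-02],
       [ 9.99999540e-01, -6.29651357e-04, -7.23137881e-04,
        -8.64806551e-04],
       [-5.25824939e-04,  2.70540570e-01, -9.62708431e-01,
        -1.42672396e-01],
       [ 0.00000000e+00,  0.00000000e+00,  0.00000000e+00,
         1.00000000e+00]])}
{'clock': 0.1, 'joints': array([-1.34220663e-01,  3.26865876e-01, -1.93484970e-01,  1.05201329e+00,
        8.74307481e-06,  1.43661146e+00]), 'qvel': array([ 0.00139965, -0.00169521,  0.00080466,  0.00079066,  0.00031152,
        0.00030414]), 'tau': array([-1.63831678e-04, -4.44239044e+01,  2.63037515e+01,  7.96647771e-03,
       -2.12530945e-04,  1.93304103e-06]), 'position': array([5.49473641e-01, 7.38415244e-05, 2.30581851e-01]), 'tool_rot': array([-3.14004011e+00, -2.18409499e-04,  1.57076035e+00]), 'contact_force': array([-0.11791876, -0.10861252,  0.35208142]), 'wrist_torque': array([ 0.00363568,  0.01758584, -0.0163082 ]), 'grasp_force': 0.0, 'gripper_width': 0.08539109229783498} 0.0187
```

View pics/a.png

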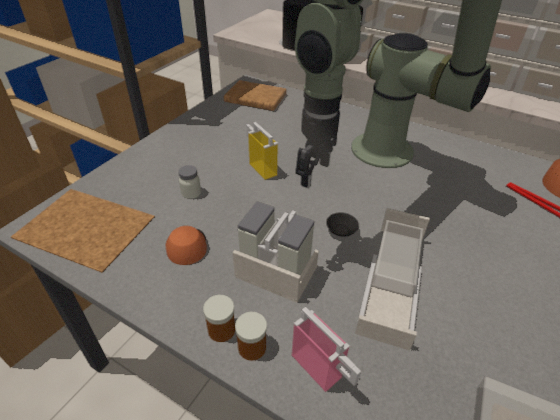

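View pics/b.png

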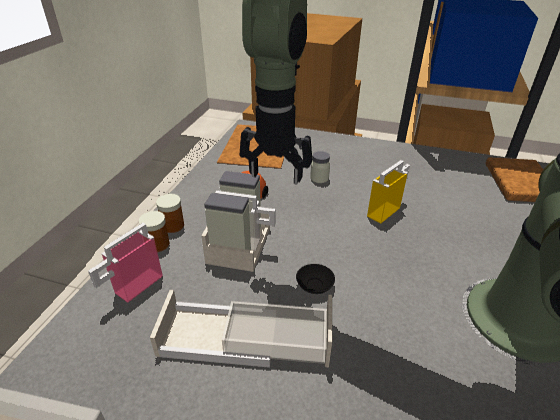

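Candidates for the caddy: the clear one between the white boxes (scene (272,232), side D handle (266,215)); the pink look-alike at scene (322,345); the yellow one at scene (263,150). By description I choose the clear one in the rack and check it in a close crop.

```bash
cat > h.py <<'E'
import numpy as np, cv2
from scipy.spatial.transform import Rotation as Ro
from rig import robot, cams
def cam(n,obs=None):
    c=cams.get_calibration(n)
    if n=="wrist":
        o=obs or robot.get_obs();T=np.eye(4);T[:3,:3]=Ro.from_euler('xyz',o['tool_rot']).as_matrix();T[:3,3]=o['position']
        M=T@c['T_tool_cam'];return c['mtx'],M[:3,:3],M[:3,3]
    return c['mtx'],Ro.from_euler('xyz',c['attitude']).as_matrix(),c['eye']
def proj(C,p):
    K,R,e=C;q=(np.atleast_2d(p)-e)@R*[1,-1,-1];q=q@K.T;return q[:,:2]/q[:,2:]
def cast(C,uv,z):
    K,R,e=C;uv=np.atleast_2d(uv).astype(float);d=np.c_[uv,np.ones(len(uv))]@np.linalg.inv(K).T*[1,-1,-1]@R.T
    return e+d*((z-e[2])/d[:,2])[:,None]
E
python3 - <<'E'
from h import *
s=np.load("s0.npy")[:,:,::-1];d=np.load("d0.npy")[:,:,::-1]
A=cv2.resize(s[190:310,220:340],(480,480),interpolation=cv2.INTER_CUBIC)
B=cv2.resize(d[160:280,190:290],(320,384),interpolation=cv2.INTER_CUBIC)
o=np.zeros((480,800,3),np.uint8);o[:,:480]=A;o[:384,480:]=B
cv2.imwrite("pics/c.png",o)
t=np.zeros((600,800,3),np.uint8);t[:600,:320]=cv2.resize(s[200:350,350:430],(320,600),interpolation=cv2.INTER_CUBIC)
t[:240,320:800]=cv2.resize(d[280:380,140:340],(480,240),interpolation=cv2.INTER_CUBIC)
cv2.imwrite("pics/d.png",t)
S=cam("scene");D=cam("side")
print(proj(S,[[.55,0,.231],[0,0,0]]),proj(D,[.55,0,.231]))
E
```

```text
[[314.27482866 179.3682908 ]
 [381.67829648 148.99163583]] [[275.12487209 183.68140552]]
```

View pics/c.png

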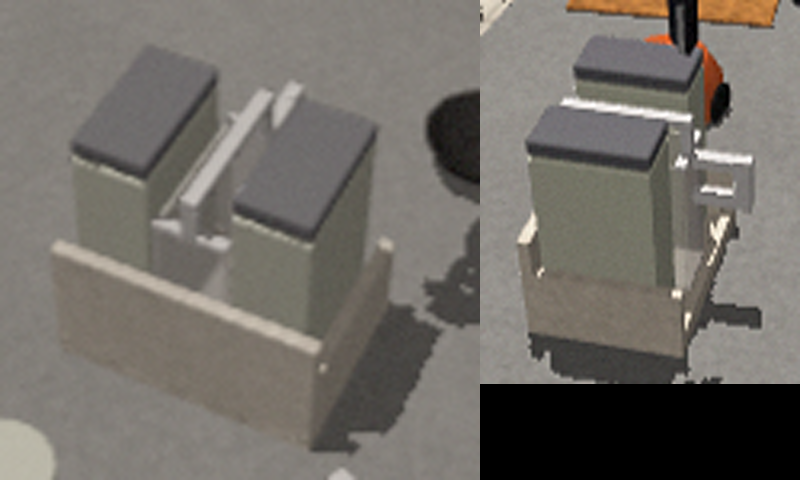

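View pics/d.png

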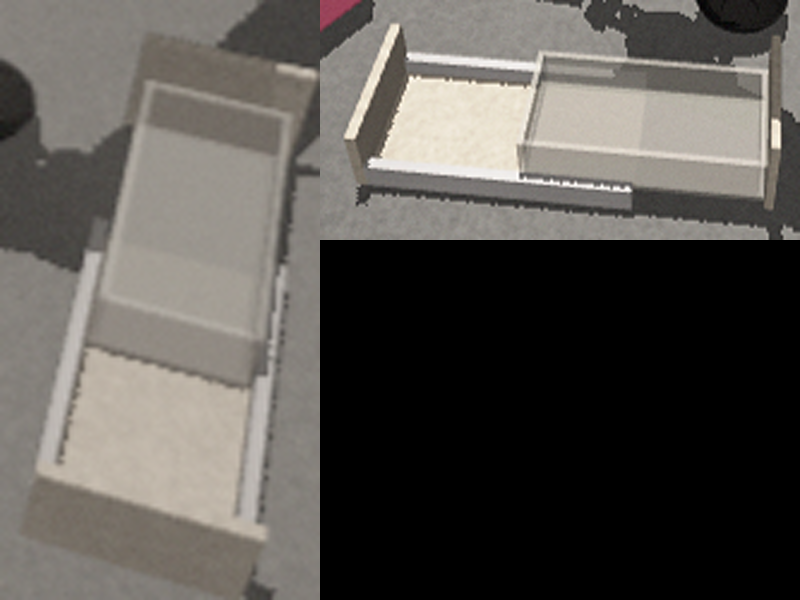

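Crop c confirms it: clear caddy between two grey-lidded boxes, arch from (267,240) to (286,213), D handle facing the robot. Crop d shows the tray open towards the robot, rim corners at scene about (387,220), (423,230), (415,285), (376,274).

```bash
python3 - <<'E'
from h import *
np.set_printoptions(precision=4,suppress=True)
S=cam("scene");D=cam("side")
c=lambda p:np.array(p)/4+[220,190]
t=lambda p:np.array(p)/4+[350,200]
q=lambda p:(np.array(p)-[480,0])/3.2+[190,160]
u=lambda p:(np.array(p)-[320,0])/2.4+[140,280]
print("back",cast(S,c([(57,243),(322,350)]),.09),"side",cast(S,c([(388,242)]),.06))
print("arch",cast(S,c([(188,203),(265,95)]),.16), "side cam",cast(D,q([(565,104),(688,120)]),.16))
for b in ([(72,148),(152,45),(217,72),(146,172)],[(232,212),(310,98),(377,125),(305,238)]):
  x=cast(S,c(b),.175);print("box",x,x.mean(0))
x=cast(D,q([(527,147),(545,107),(667,122),(655,167)]),.175);print("side box",x,x.mean(0))
print("Dhandle top",cast(D,q([(697,155),(752,158)]),.128))
x=cast(S,t([(150,82),(292,118),(262,340),(103,297)]),.055);print("tray",x,x.mean(0))
x=cast(D,u([(540,55),(768,70),(762,165),(523,143)]),.055);print("traySide",x,x.mean(0))
print("panel",cast(S,t([(145,35),(318,72)]),.09))
print("hide,cup,dish",cast(S,[(186,245),(189,183),(342,228)],.03))
E
```

```text
back [[ 0.7219 -0.108   0.09  ]
 [ 0.7095  0.0603  0.09  ]] side [[0.5944 0.0447 0.06  ]]
arch [[ 0.7109 -0.0252  0.16  ]
 [ 0.6153 -0.033   0.16  ]] side cam [[ 0.7033 -0.0239  0.16  ]
 [ 0.6098 -0.0327  0.16  ]]
box [[ 0.7215 -0.0928  0.175 ]
 [ 0.6274 -0.1024  0.175 ]
 [ 0.6273 -0.0582  0.175 ]
 [ 0.7155 -0.0488  0.175 ]] [ 0.6729 -0.0755  0.175 ]
box [[ 0.7162  0.0053  0.175 ]
 [ 0.6182 -0.0025  0.175 ]
 [ 0.6177  0.0396  0.175 ]
 [ 0.712   0.0466  0.175 ]] [0.666  0.0222 0.175 ]
side box [[ 0.6961  0.0515  0.175 ]
 [ 0.7051  0.0036  0.175 ]
 [ 0.6153 -0.006   0.175 ]
 [ 0.6042  0.0456  0.175 ]] [0.6552 0.0237 0.175 ]
Dhandle top [[ 0.6044 -0.0348  0.128 ]
 [ 0.5644 -0.0439  0.128 ]]
tray [[0.3964 0.1534 0.055 ]
 [0.3797 0.2438 0.055 ]
 [0.5656 0.2811 0.055 ]
 [0.584  0.1926 0.055 ]] [0.4814 0.2177 0.055 ]
traySide [[0.5805 0.1934 0.055 ]
 [0.3925 0.1498 0.055 ]
 [0.3775 0.2409 0.055 ]
 [0.5591 0.2784 0.055 ]] [0.4774 0.2156 0.055 ]
panel [[0.3943 0.1422 0.09  ]
 [0.3691 0.2486 0.09  ]]
hide,cup,dish [[ 0.7281 -0.2574  0.03  ]
 [ 0.5299 -0.4146  0.03  ]
 [ 0.4616  0.0545  0.03  ]]
```

```bash
cat >> h.py <<'E'
def pose(p,yaw,lean=0):
    """grasp point p, tool z down, tool x = -caddy x; lean = tool top towards caddy front (-x)"""
    R=Ro.from_euler('z',yaw)*Ro.from_euler('y',-lean)*Ro.from_euler('xyz',[np.pi,0,np.pi])
    return np.array(p)+R.apply([0,0,.0187]),R
def rows(*poses,o=None):
    o=o or robot.get_obs();R0=Ro.from_euler('xyz',o['tool_rot']);p0=o['position']
    print('at',np.round(p0,4),np.round(o['tool_rot'],3),'j',np.round(o['joints'],2),'F',np.round(o['contact_force'],1),'w',round(o['gripper_width'],4),o['grasp_force'],'t',round(o['clock'],2))
    for p,R in poses: print(np.round(R0.inv().apply(p-p0)*1e3,1),np.round((R0.inv()*R).as_rotvec(),3))
E
python3 - <<'E'
from h import *
rows(pose([.555,-.036,.24],.085,.15),pose([.572,-.036,.112],.085,.15))
S=cam("scene");print(cast(S,[(263,176),(252,160)],0),cast(S,[(263,130)],.15))
E
```

```text
at [5.495e-01 1.000e-04 2.306e-01] [-3.14  -0.     1.571] j [-0.13  0.33 -0.19  1.05  0.    1.44] F [-0.1 -0.1  0.4] w 0.0854 0.0 t 0.1
[-35.8   8.3   9.1] [-0.125 -0.115 -1.652]
[-35.9  25.5 137. ] [-0.125 -0.115 -1.652]
[[ 0.35058754 -0.2672603   0.        ]
 [ 0.29678067 -0.34519848  0.        ]] [[ 0.32389734 -0.28288753  0.15      ]]
```

Request:
drive_tool([
  [-12,3,3,-0.02,-0.02,-0.18,100],
  [-24,5,6,-0.04,-0.04,-0.36,100],
  [-36,8,9,-0.06,-0.06,-0.8,100],
  [-36,8,9,-0.125,-0.115,-1.652,100],
  [-36,8,9,-0.125,-0.115,-1.652,100],
  [-36,8,9,-0.125,-0.115,-1.652,100],
  [-36,8,9,-0.125,-0.115,-1.652,100],
  [-36,8,9,-0.125,-0.115,-1.652,100],
  [-36,8,9,-0.125,-0.115,-1.652,100],
  [-36,8,9,-0.125,-0.115,-1.652,100],
  [-36,8,9,-0.125,-0.115,-1.652,100],
  [-36,8,9,-0.125,-0.115,-1.652,100],
], newtons=80)

```text
clock: 1.6
position: [0.558, -0.0359, 0.2222]
tool_rot: [3.142, 0.151, -3.058]
contact_force: [-0.3, 0.2, 0.9]
gripper_width: 0.0849
grasp_force: 0.0
```

```bash
python3 - <<'E'
from h import *
o=robot.get_obs();w=cams.get_image("wrist");rows(pose([.572,-.036,.112],.085,.15),o=o)
W=cam("wrist",o)
c=np.array([.660,-.0285,.01]);R=Ro.from_euler('z',.085)
for l in ([-95,0,120],[-81,0,120],[-50,0,120],[-50,0,150],[50,0,150]): 
    uv=proj(W,c+R.apply(np.array(l)/1e3))[0];print(l,uv); 
    if abs(uv).max()<2000:cv2.circle(w,tuple(int(v) for v in uv),3,(255,0,0),1)
cv2.imwrite("pics/e.png",w[:,:,::-1])
E
```

```text
at [ 0.558  -0.0359  0.2222] [ 3.142  0.151 -3.058] j [-0.22  0.24 -0.35  0.84  0.05 -0.3 ] F [-0.3  0.2  0.9] w 0.0849 0.0 t 1.6
[  2.8  -1.3 129.7] [-0.     0.001 -0.001]
[-95, 0, 120] [274.83364638 208.93067495]
[-81, 0, 120] [274.88489546 225.91235513]
[-50, 0, 120] [274.99032629 260.84747684]
[-50, 0, 150] [274.81339834 283.763063  ]
[50, 0, 150] [275.1470061  382.10267531]
```

View pics/e.png

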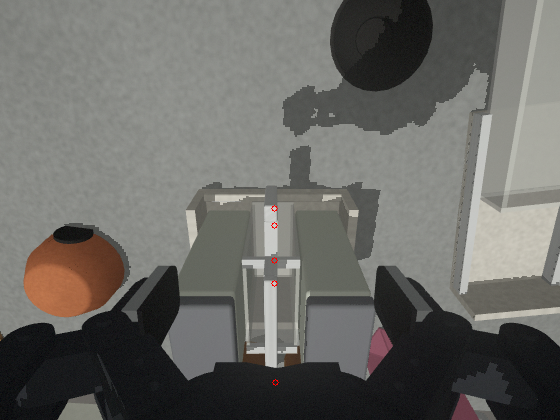

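The wrist view shows the D handle at about (271,205–225), with the arch at u≈271 too. My prediction was 275, so the caddy is about 3 mm further to -y; yaw and x agree.

Request:
drive_tool([
  [3,-4.5,40,0,0,0,80],
  [3,-4.5,80,0,0,0,80],
  [3,-4.5,105,0,0,0,80],
  [3,-4.5,125,0,0,0,80],
  [3,-4.5,130,0,0,0,80],
  [3,-4.5,130,0,0,0,50],
  [3,-4.5,130,0,0,0,0],
  [3,-4.5,130,0,0,0,0],
  [3,-4.5,130,0,0,0,0],
  [3,-4.5,130,0,0,0,0],
  [3,-4.5,130,0,0,0,0],
  [3,-4.5,130,0,0,0,0],
  [3,-4.5,130,0,0,0,0],
  [3,-4.5,130,0,0,0,0],
])

```text
clock: 3.4
position: [0.5754, -0.0392, 0.0943]
tool_rot: [-3.141, 0.153, -3.057]
contact_force: [-2.5, -0.5, 5.7]
gripper_width: 0.0089
grasp_force: 78.1
```

```bash
python3 - <<'E'
from h import *
# tip poses by rotation about pivot
o=robot.get_obs();p0=o['position'];R0=Ro.from_euler('xyz',o['tool_rot'])
R=Ro.from_euler('z',.085);c=np.array([.660,-.0315,.01]);pv=c+R.apply([-.051,0,0])
ax=R.apply([0,1,0]);ps=[]
for d in (4,8,12,16,20,22):
    T=Ro.from_rotvec(-np.radians(d)*ax);ps.append((pv+T.apply(p0-pv),T*R0))
for up,back in((.02,-.005),(.05,-.01),(.06,-.08),(.06,-.17)):
    ps.append((ps[5][0]+[back,0,up],ps[5][1]))
rows(*ps,o=o)
s=cams.get_image("side");cv2.imwrite("pics/f.png",s[160:300,180:340,::-1].repeat(4,0).repeat(4,1))
E
```

```text
at [ 0.5754 -0.0392  0.0943] [-3.141  0.153 -3.057] j [-0.22  0.41 -0.48  0.54  0.05 -0.3 ] F [-2.5 -0.5  5.7] w 0.0089 78.14578056335449 t 3.4
[ 6.1 -0.   1.7] [-0.   -0.07  0.  ]
[12.1 -0.   3.7] [-0.   -0.14  0.  ]
[18.  -0.   6.2] [-0.    -0.209  0.   ]
[23.6 -0.   9.1] [-0.    -0.279  0.   ]
[29.  -0.  12.4] [-0.    -0.349  0.   ]
[31.6 -0.  14.2] [-0.    -0.384  0.   ]
[33.5  0.4 -6.3] [-0.    -0.384  0.   ]
[ 33.9   0.8 -36.7] [-0.    -0.384  0.   ]
[101.3   6.7 -57.2] [-0.    -0.384  0.   ]
[190.   14.3 -70.9] [-0.    -0.384  0.   ]
```

View pics/f.png

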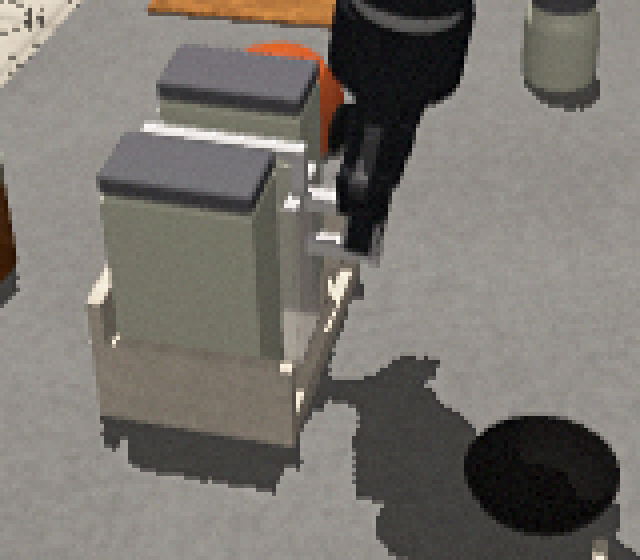

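The fingers hold the D's outer bar (width 9 mm, 78 N) and the boxes are undisturbed. Tipping now.

Request:
drive_tool([
  [3,0,1,0,-0.035,0,0],
  [6,0,1.5,0,-0.07,0,0],
  [9,0,2.5,0,-0.105,0,0],
  [12,0,3.5,0,-0.14,0,0],
  [15,0,4.5,0,-0.175,0,0],
  [18,0,6,0,-0.209,0,0],
  [21,0,7.5,0,-0.244,0,0],
  [23.5,0,9,0,-0.279,0,0],
  [26.5,0,10.5,0,-0.314,0,0],
  [29,0,12,0,-0.349,0,0],
  [29,0,12,0,-0.349,0,0],
  [29,0,12,0,-0.349,0,0],
])

```text
clock: 4.95
position: [0.5492, -0.0416, 0.0778]
tool_rot: [-3.141, 0.501, -3.057]
contact_force: [2.9, 1.2, 0.8]
gripper_width: 0.0088
grasp_force: 78.7
```

```bash
python3 - <<'E'
from h import *
rows()
o=robot.get_obs();p,R=o['position'],Ro.from_euler('xyz',o['tool_rot'])
rows((p+[-.003,0,.02],R),(p+[-.005,0,.05],R),(p+[-.08,-.01,.06],R),(p+[-.17,-.04,.06],R))
s=cams.get_image("side");cv2.imwrite("pics/g.png",s[160:300,180:340,::-1].repeat(4,0).repeat(4,1))
E
```

```text
at [ 0.5492 -0.0416  0.0778] [-3.141  0.501 -3.057] j [-0.31  0.28 -0.93 -0.11  0.19 -0.35] F [2.9 1.2 0.8] w 0.0088 78.71547594666481 t 4.95
at [ 0.5492 -0.0416  0.0778] [-3.141  0.501 -3.057] j [-0.31  0.28 -0.93 -0.11  0.19 -0.35] F [2.9 1.2 0.8] w 0.0088 78.71547594666481 t 4.95
[ -7.    0.2 -19. ] [0. 0. 0.]
[-19.7   0.4 -46.2] [0. 0. 0.]
[ 41.8  -3.2 -91.3] [0. 0. 0.]
[ 122.7  -25.5 -135.7] [0. 0. 0.]
```

View pics/g.png

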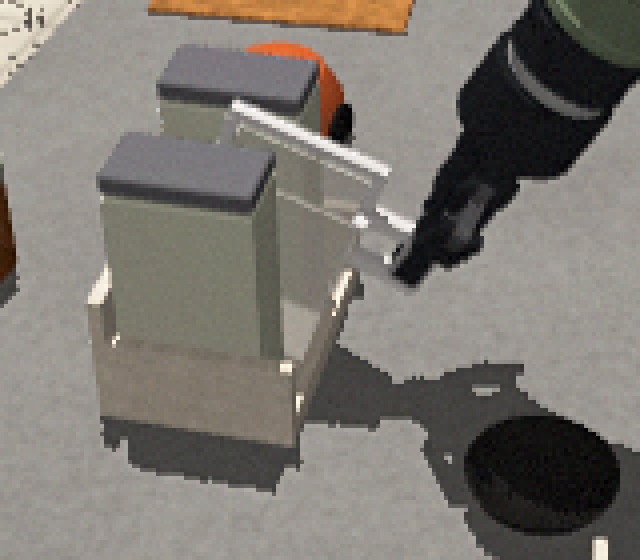

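Tipped about 20°, foot against the lip, boxes untouched. Lift straight up, then pull out while untipping.

```bash
python3 - <<'E'
from h import *
o=robot.get_obs();p,R=o['position'],Ro.from_euler('xyz',o['tool_rot'])
g=p-R.apply([0,0,.0187]);f=np.array([-np.cos(.085),-np.sin(.085),0]);print(g)
z=lambda d:g+f*d+[0,0,.05]
rows((p+[-.002,0,.015],R),(p+[-.003,0,.03],R),(p+[-.004,0,.05],R),pose(z(.03),.085,.5),pose(z(.06),.085,.45),pose(z(.09),.085,.38),pose(z(.12),.085,.3),pose(z(.15),.085,.22),pose(z(.15)+[0,-.03,0],.085,.15))
E
```

```text
[ 0.54023219 -0.04228068  0.09420939]
at [ 0.5492 -0.0415  0.0778] [-3.141  0.501 -3.056] j [-0.31  0.28 -0.93 -0.11  0.19 -0.35] F [ 2.6 -0.2 -0.2] w 0.0089 78.72857317328453 t 5.0
[ -5.5   0.2 -14.1] [0. 0. 0.]
[-11.8   0.2 -27.7] [0. 0. 0.]
[-20.5   0.3 -45.8] [0. 0. 0.]
[  2.3  -0.  -58.3] [-0.001  0.001  0.   ]
[ 29.5  -0.  -72.7] [-0.001  0.051  0.   ]
[ 57.2  -0.  -87.2] [-0.001  0.121  0.   ]
[  84.9   -0.  -101.9] [-0.001  0.201  0.   ]
[ 112.7   -0.  -116.7] [-0.001  0.281  0.   ]
[ 116.2  -29.9 -118.3] [-0.001  0.351  0.   ]
```

Request:
drive_tool([
  [-3,0,-7,0,0,0,0],
  [-5.5,0,-14,0,0,0,0],
  [-9,0,-21,0,0,0,0],
  [-12,0,-28,0,0,0,0],
  [-16,0,-37,0,0,0,0],
  [-20.5,0,-46,0,0,0,0],
  [-9,0,-52,0,0,0,0],
  [2.5,0,-58,0,0,0,0],
  [16,0,-65,0,0.025,0,0],
  [29.5,0,-73,0,0.05,0,0],
  [43,0,-80,0,0.085,0,0],
  [57,0,-87,0,0.12,0,0],
  [71,0,-95,0,0.16,0,0],
  [85,0,-102,0,0.2,0,0],
  [99,0,-109,0,0.24,0,0],
  [113,0,-117,0,0.28,0,0],
  [114.5,-15,-117.5,0,0.315,0,0],
  [116,-30,-118,0,0.35,0,0],
  [116,-30,-118,0,0.35,0,0],
])

```text
clock: 7.38
position: [0.3929, -0.0852, 0.1248]
tool_rot: [3.141, 0.151, -3.058]
contact_force: [0.9, -0.0, -3.9]
gripper_width: 0.009
grasp_force: 78.6
```

```bash
python3 - <<'E'
from h import *
rows()
s=cams.get_image("side");a=cams.get_image("scene")
cv2.imwrite("pics/h.png",np.hstack([s[120:320,180:440,::-1].repeat(2,0).repeat(2,1)[:, :400],a[100:300,180:380,::-1].repeat(2,0).repeat(2,1)]))
E
```

```text
at [ 0.3929 -0.0852  0.1248] [ 3.141  0.151 -3.058] j [-0.46  0.07 -0.84  0.53  0.08 -0.54] F [ 0.9 -0.  -3.9] w 0.009 78.62363085150719 t 7.38
```

View pics/h.png

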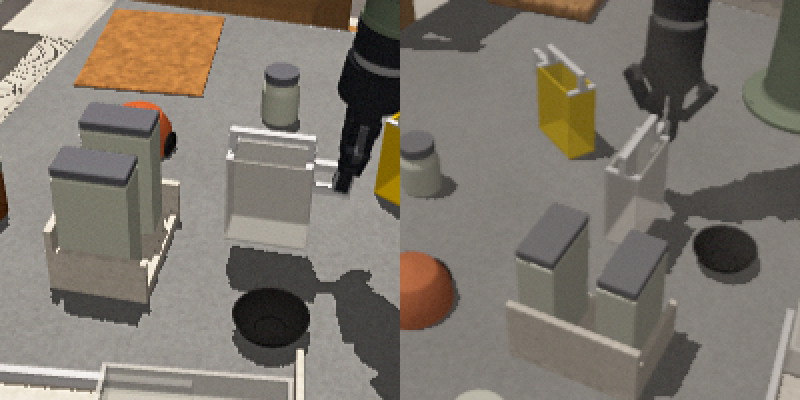

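Pulled free and hanging upright, side view at (270,185) in the crop, 4 cm above the worktop and clear of the dish. Lowering.

Request:
drive_tool([
  [1.5,0,10,0,0,0,0],
  [3,0,20,0,0,0,0],
  [4.5,0,30,0,0,0,0],
  [5,0,35,0,0,0,0],
  [5.5,0,37,0,0,0,0],
  [5.8,0,39,0,0,0,0],
  [5.8,0,39,0,0,0,0],
])

```text
clock: 8.35
position: [0.3931, -0.0847, 0.0856]
tool_rot: [-3.141, 0.15, -3.057]
contact_force: [0.8, -0.1, -3.1]
gripper_width: 0.0088
grasp_force: 78.6
```

```bash
python3 - <<'E'
from h import *
rows()
s=cams.get_image("side");a=cams.get_image("scene")
cv2.imwrite("pics/i.png",np.hstack([s[150:300,270:420,::-1].repeat(2,0).repeat(2,1),a[120:270,240:390,::-1].repeat(2,0).repeat(2,1)]))
E
```

```text
at [ 0.3931 -0.0847  0.0856] [-3.141  0.15  -3.057] j [-0.46  0.15 -0.9   0.4   0.08 -0.54] F [ 0.8 -0.1 -3.1] w 0.0088 78.63383933901787 t 8.35
```

Request:
drive_tool([
  [0.1,0,0.7,0,0,0,0],
  [0.2,0,1.5,0,0,0,0],
  [0.2,0,1.5,0,0,0,0],
], newtons=20)

```text
clock: 8.82
position: [0.393, -0.0848, 0.0843]
tool_rot: [-3.141, 0.15, -3.057]
contact_force: [-3.7, -0.0, 2.9]
gripper_width: 0.0089
grasp_force: 79.8
```

Foot is on the table (force went from -3.9 to +2.9). Release, then back off upward.

Request:
drive_tool([
  [0,0,1,0,0,0,5],
  [0,0,1,0,0,0,15],
  [0,0,1,0,0,0,30],
  [0,0,1,0,0,0,50],
  [0,0,1,0,0,0,50],
  [0,0,1,0,0,0,50],
  [0,0,-15,0,0,0,50],
  [0,0,-40,0,0,0,50],
  [0,0,-80,0,0,0,60],
  [0,0,-120,0,0,0,60],
  [0,0,-150,0,0,0,60],
  [0,0,-150,0,0,0,60],
], newtons=60)

```text
clock: 10.32
position: [0.372, -0.0873, 0.2345]
tool_rot: [-3.139, 0.154, -3.057]
contact_force: [-0.8, -1.3, -0.1]
gripper_width: 0.0516
grasp_force: 0.0
```

```bash
python3 - <<'E'
from h import *
o=robot.get_obs()
w=cams.get_image("wrist");s=cams.get_image("side");a=cams.get_image("scene");np.save("w1.npy",w);np.save("s1.npy",s);np.save("a1.npy",a)
rows(o=o)
W=cam("wrist",o);R=Ro.from_euler('z',.085);c=np.array([.3905-.0028+.088,-.0855+.0075,0])
for l in([-95,0,120],[-50,0,150],[50,0,150]):
    for C,im in((W,w),(cam("side"),s),(cam("scene"),a)):
        uv=proj(C,c+R.apply(np.array(l)/1e3))[0]; cv2.circle(im,tuple(int(v) for v in uv),2,(255,0,0),1)
k=lambda m:m[:,:,::-1].repeat(2,0).repeat(2,1)
o=np.zeros((600,800,3),np.uint8);o[:420,:560]=w[:,:,::-1];o[300:,:0]=0
o[:300,560:]=k(s[150:300,290:410]);o[300:,560:]=k(a[110:260,260:380])
cv2.imwrite("pics/j.png",o)
E
```

```text
at [ 0.372  -0.0873  0.2345] [-3.139  0.154 -3.057] j [-0.49 -0.11 -0.7   0.85  0.08 -0.57] F [-0.8 -1.3 -0.1] w 0.0516 0.0 t 10.32
```

View pics/j.png

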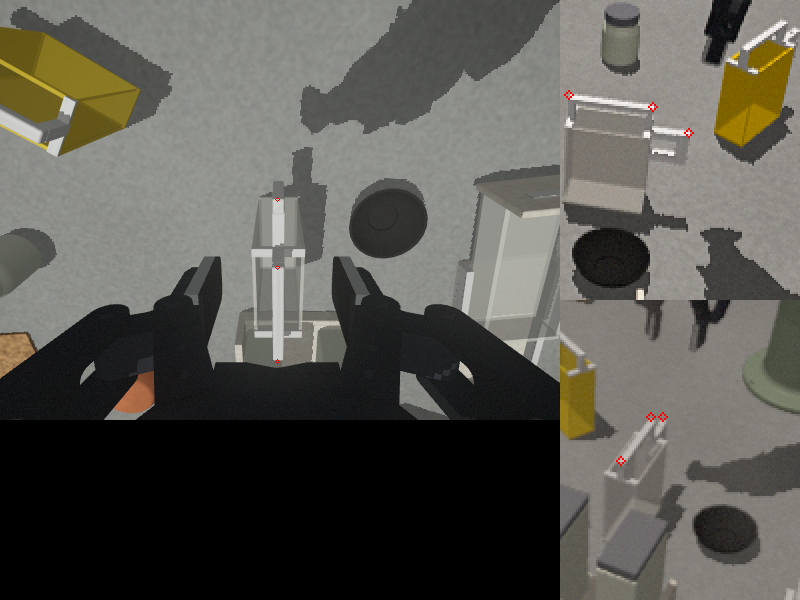

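Caddy stands upright and released; predicted points fall on the arch ends and D handle in all three views (wrist arch at u≈278). Now the top grasp.

```bash
python3 - <<'E'
from h import *
rows(pose([.4757,-.078,.245],.085),pose([.4757,-.078,.148],.085))
E
```

```text
at [ 0.3702 -0.0862  0.2314] [ 3.141  0.149 -3.057] j [-0.49 -0.11 -0.7   0.85  0.08 -0.57] F [ 0.3  1.4 -0.2] w 0.0513 0.0 t 10.47
[-103.9   -0.7   20.8] [ 0.001  0.149 -0.   ]
[-89.5  -0.8 116.7] [ 0.001  0.149 -0.   ]
```

Request:
drive_tool([
  [-20,0,0,0,0.05,0,60],
  [-50,0,5,0,0.1,0,60],
  [-80,0,15,0,0.149,0,60],
  [-104,-0.7,21,0,0.149,0,60],
  [-101,-0.7,42,0,0.149,0,60],
  [-97,-0.7,68,0,0.149,0,60],
  [-93,-0.7,95,0,0.149,0,60],
  [-90.5,-0.7,110,0,0.149,0,60],
  [-89.5,-0.7,116,0,0.149,0,60],
  [-89.5,-0.7,116,0,0.149,0,30],
  [-89.5,-0.7,116,0,0.149,0,0],
  [-89.5,-0.7,116,0,0.149,0,0],
  [-89.5,-0.7,116,0,0.149,0,0],
  [-89.5,-0.7,116,0,0.149,0,0],
  [-89.5,-0.7,116,0,0.149,0,0],
  [-89.5,-0.7,116,0,0.149,0,0],
], newtons=60)

```text
clock: 12.48
position: [0.4767, -0.0783, 0.1317]
tool_rot: [-3.141, 0.002, -3.057]
contact_force: [-0.7, 1.0, 5.6]
gripper_width: 0.0084
grasp_force: 59.3
```

```bash
python3 - <<'E'
from h import *
o=robot.get_obs();g=o['position'][2]+.0187;print("grasp z",g)
ty=.205;t=np.array([.479,.2167,0])+.025*np.array([np.cos(ty),np.sin(ty),0]);print(t)
G=lambda x,y,z,yw:pose([x,y,z+g],yw)
rows(G(*(o['position'][:2]),.1,.085),G(.48,.05,.1,.15),G(t[0],t[1],.1,ty),G(t[0],t[1],.02,ty),o=o)
E
```

```text
grasp z 0.1503975413897906
[0.50347652 0.22178918 0.        ]
at [ 0.4767 -0.0783  0.1317] [-3.141e+00  2.000e-03 -3.057e+00] j [-0.32  0.3  -0.51  0.76  0.   -0.4 ] F [-0.7  1.   5.6] w 0.0084 59.342883825302124 t 12.47
[  -0.2   -0.  -100. ] [-0.     0.002 -0.   ]
[ -14.4  127.5 -100. ] [-0.     0.002 -0.065]
[ -52.3  296.7 -100. ] [-0.     0.002 -0.12 ]
[-52.1 296.7 -20. ] [-0.     0.002 -0.12 ]
```

Request:
drive_tool([
  [0,0,-10,0,0,0,0],
  [0,0,-30,0,0,0,0],
  [0,0,-60,0,0,0,0],
  [0,0,-85,0,0,0,0],
  [0,0,-105,0,0,0,0],
  [-3,25,-110,0,0.002,-0.02,0],
  [-8,65,-110,0,0.002,-0.04,0],
  [-14,105,-110,0,0.002,-0.06,0],
  [-22,145,-110,0,0.002,-0.08,0],
  [-32,185,-110,0,0.002,-0.1,0],
  [-42,225,-110,0,0.002,-0.11,0],
  [-48,260,-110,0,0.002,-0.12,0],
  [-52,285,-110,0,0.002,-0.12,0],
  [-52,297,-110,0,0.002,-0.12,0],
  [-52,297,-110,0,0.002,-0.12,0],
  [-52,297,-110,0,0.002,-0.12,0],
])

```text
clock: 14.48
position: [0.5026, 0.2211, 0.241]
tool_rot: [-3.141, -0.001, -2.938]
contact_force: [0.5, 0.7, -3.2]
gripper_width: 0.0085
grasp_force: 58.7
```

```bash
python3 - <<'E'
from h import *
rows()
o=robot.get_obs();w=cams.get_image("wrist");s=cams.get_image("side");a=cams.get_image("scene");np.save("w2.npy",w)
k=lambda m:m[:,:,::-1].repeat(2,0).repeat(2,1)
c=np.zeros((600,800,3),np.uint8);c[:300,:400]=cv2.resize(w,(400,300))[:,:,::-1]
c[:300,400:]=k(a[160:310,320:520]);c[300:,:400]=k(s[230:380,160:360]);cv2.imwrite("pics/k.png",c)
E
```

```text
at [0.5026 0.2211 0.241 ] [-3.141e+00 -1.000e-03 -2.938e+00] j [ 0.28  0.32 -0.18  1.08 -0.    0.08] F [ 0.5  0.7 -3.2] w 0.0085 58.739798069000244 t 14.47
```

View pics/k.png

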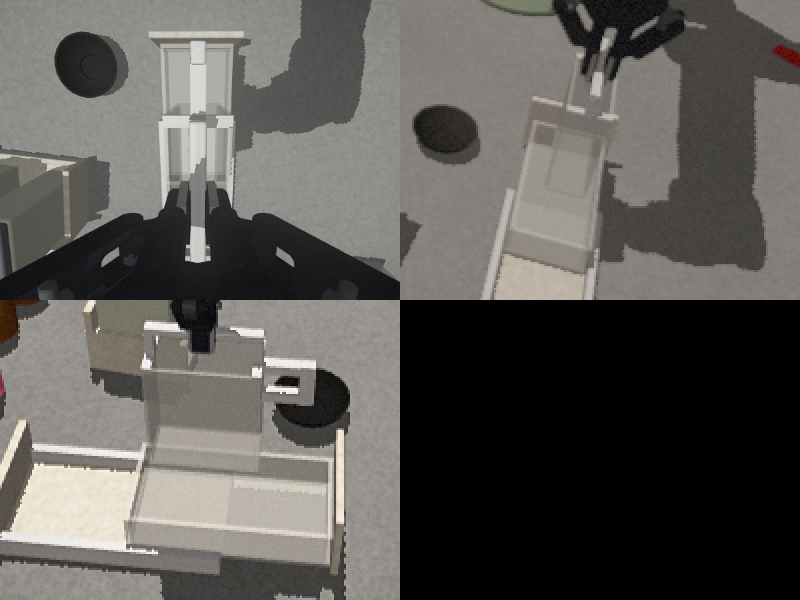

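Caddy hangs upright over the tray, aligned in yaw and centred (wrist: handle u≈198, tray walls 162/233). Lowering.

Request:
drive_tool([
  [0,0,20,0,0,0,0],
  [0,0,40,0,0,0,0],
  [0,0,60,0,0,0,0],
  [0,0,75,0,0,0,0],
  [0,0,84,0,0,0,0],
  [0,0,89,0,0,0,0],
  [0,0,92,0,0,0,0],
  [0,0,92,0,0,0,0],
])

```text
clock: 15.62
position: [0.5029, 0.2221, 0.1493]
tool_rot: [-3.142, -0.001, -2.937]
contact_force: [0.0, 0.3, -3.6]
gripper_width: 0.0086
grasp_force: 58.7
```

Request:
drive_tool([
  [0,0,1,0,0,0,0],
  [0,0,2,0,0,0,0],
  [0,0,2,0,0,0,0],
  [0,0,2.5,0,0,0,0],
  [0,0,2.5,0,0,0,0],
])

```text
clock: 16.25
position: [0.5028, 0.2221, 0.1468]
tool_rot: [3.142, -0.001, -2.937]
contact_force: [-0.3, 0.6, -1.2]
gripper_width: 0.0082
grasp_force: 58.9
```

Request:
drive_tool([
  [0,0,0.7,0,0,0,0],
  [0,0,1,0,0,0,0],
  [0,0,1,0,0,0,8],
  [0,0,1,0,0,0,20],
  [0,0,1,0,0,0,45],
  [0,0,1,0,0,0,45],
  [0,0,1,0,0,0,45],
  [0,0,1,0,0,0,45],
  [0,0,-15,0,0,0,45],
  [0,0,-45,0,0,0,45],
  [0,0,-80,0,0,0,45],
  [0,0,-110,0,0,0,45],
  [0,0,-110,0,0,0,45],
])

```text
clock: 17.88
position: [0.5046, 0.2226, 0.2603]
tool_rot: [3.141, 0.005, -2.937]
contact_force: [0.0, -0.4, -0.1]
gripper_width: 0.0387
grasp_force: 0.0
```

```bash
python3 - <<'E'
from h import *
ty=.205;u=np.array([np.cos(ty),np.sin(ty),0]);t=np.array([.479,.2167,0])
def tip(d,z):
    P,R=pose([0,0,0],ty,.3);q=t+d*u;q[2]=z;return q,R
rows(tip(-.16,.26),tip(-.16,.055),tip(-.12,.055),tip(0,.055))
w=cams.get_image("wrist");s=cams.get_image("side");a=cams.get_image("scene")
k=lambda m:m[:,:,::-1].repeat(2,0).repeat(2,1)
c=np.zeros((600,800,3),np.uint8);c[:300,:400]=cv2.resize(w,(400,300))[:,:,::-1]
c[:300,400:]=k(a[180:330,330:530]);c[300:,:400]=k(s[230:380,160:360]);cv2.imwrite("pics/l.png",c)
E
```

```text
at [0.5046 0.2226 0.2603] [ 3.141  0.005 -2.937] j [ 0.28  0.31 -0.14  1.11 -0.    0.08] F [ 0.  -0.4 -0.1] w 0.0387 0.0 t 17.88
[186.3  -0.6  -0.7] [ 0.    -0.295 -0.   ]
[187.4  -0.7 204.3] [ 0.    -0.295 -0.   ]
[147.4  -0.7 204.5] [ 0.    -0.295 -0.   ]
[ 27.4  -0.7 205.2] [ 0.    -0.295 -0.   ]
```

View pics/l.png

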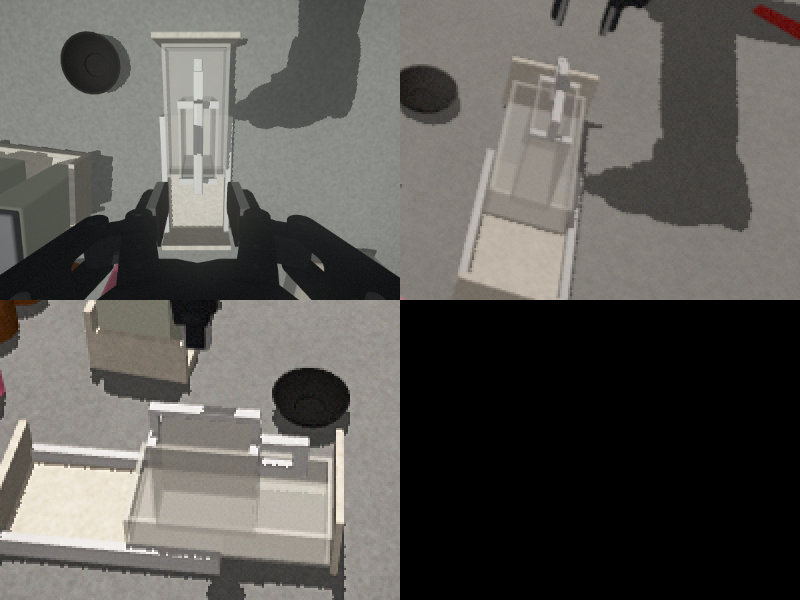

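The caddy stands upright in the tray with room to the front panel, released. Next: jaws shut, round to the panel's outside, leaning back.

Request:
drive_tool([
  [40,0,0,0,-0.05,0,0],
  [85,0,0,0,-0.1,0,0],
  [130,0,0,0,-0.15,0,0],
  [165,0,0,0,-0.2,0,0],
  [187,0,0,0,-0.245,0,0],
  [187,0,0,0,-0.245,0,0],
  [187,0,40,0,-0.245,0,0],
  [187,0,85,0,-0.245,0,0],
  [187,0,130,0,-0.245,0,0],
  [187,0,165,0,-0.245,0,0],
  [187,0,190,0,-0.245,0,0],
  [187,0,200,0,-0.245,0,0],
  [187,0,200,0,-0.245,0,0],
])

```text
clock: 19.65
position: [0.3195, 0.1837, 0.0554]
tool_rot: [-3.141, 0.241, -2.937]
contact_force: [0.8, -0.0, -0.3]
gripper_width: 0.0003
grasp_force: 0.0
```

```bash
python3 - <<'E'
from h import *
ty=.205;u=np.array([np.cos(ty),np.sin(ty),0]);t=np.array([.479,.2167,0])
def tip(d,z):
    P,R=pose([0,0,0],ty,.25);q=t+d*u;q[2]=z;return q,R
rows(*[tip(d,.06) for d in(-.12,-.08,-.04,0,.02)])
E
```

```text
at [0.3195 0.1837 0.0554] [-3.141  0.241 -2.937] j [ 0.35  0.11 -1.1   0.12 -0.04  0.14] F [ 0.8 -0.  -0.3] w 0.0003 0.0 t 19.65
[-42.7  -0.2   5.8] [-0.001 -0.009 -0.001]
[-81.6  -0.1  15.3] [-0.001 -0.009 -0.001]
[-1.204e+02 -1.000e-01  2.490e+01] [-0.001 -0.009 -0.001]
[-1.593e+02 -1.000e-01  3.440e+01] [-0.001 -0.009 -0.001]
[-1.787e+02 -1.000e-01  3.920e+01] [-0.001 -0.009 -0.001]
```

Request:
drive_tool([
  [-12,0,-1,0,0,0,0],
  [-24,0,2,0,0,0,0],
  [-34,0,4,0,0,0,0],
  [-40,0,5,0,0,0,0],
  [-45,0,6,0,0,0,0],
  [-49,0,7,0,0,0,0],
  [-53,0,8,0,0,0,0],
  [-58,0,9.5,0,0,0,0],
  [-63,0,11,0,0,0,0],
  [-68,0,12,0,0,0,0],
  [-73,0,13,0,0,0,0],
  [-78,0,14.5,0,0,0,0],
  [-83,0,15.5,0,0,0,0],
  [-88,0,17,0,0,0,0],
  [-93,0,18,0,0,0,0],
])

```text
clock: 21.52
position: [0.4124, 0.2033, 0.0617]
tool_rot: [-3.141, 0.244, -2.937]
contact_force: [-3.1, -0.2, -1.9]
gripper_width: 0.0
grasp_force: 1.1
```

Request:
drive_tool([
  [-5,0,1,0,0,0,0],
  [-10,0,2.5,0,0,0,0],
  [-15,0,3.5,0,0,0,0],
  [-20,0,5,0,0,0,0],
  [-25,0,6,0,0,0,0],
  [-30,0,7.5,0,0,0,0],
  [-34,0,8.5,0,0,0,0],
])

```text
clock: 22.4
position: [0.447, 0.2105, 0.0619]
tool_rot: [-3.141, 0.245, -2.937]
contact_force: [-1.5, -1.0, 0.4]
gripper_width: -0.0003
grasp_force: 1.1
```

Request:
drive_tool([
  [-4,0,1,0,0,0,0],
  [-8,0,2,0,0,0,0],
  [-12,0,3,0,0,0,0],
  [-16,0,4,0,0,0,0],
])

```text
clock: 22.9
position: [0.463, 0.2138, 0.0618]
tool_rot: [-3.141, 0.244, -2.937]
contact_force: [-2.2, -0.2, 0.7]
gripper_width: -0.0003
grasp_force: 1.1
```

Request:
drive_tool([
  [-3,0,0.7,0,0,0,0],
  [-6,0,1.5,0,0,0,0],
  [-8,0,2,0,0,0,0],
])

```text
clock: 23.28
position: [0.471, 0.2155, 0.0618]
tool_rot: [-3.141, 0.244, -2.937]
contact_force: [-2.1, -0.7, 1.6]
gripper_width: -0.0001
grasp_force: 1.1
```

Request:
drive_tool([
  [-3,0,0.7,0,0,0,0],
  [-6,0,1.5,0,0,0,0],
  [-8,0,2,0,0,0,0],
])

```text
clock: 23.65
position: [0.477, 0.2167, 0.0611]
tool_rot: [-3.142, 0.241, -2.937]
contact_force: [-10.3, -1.9, 7.2]
gripper_width: -0.0001
grasp_force: 4.9
```

Request:
drive_tool([
  [-1,0,0,0,0,0,0],
  [-2,0,0,0,0,0,0],
  [-2,0,0,0,0,0,0],
  [-2,0,0,0,0,0,0],
])

```text
clock: 24.15
position: [0.4771, 0.2167, 0.061]
tool_rot: [-3.141, 0.238, -2.936]
contact_force: [-10.4, -2.2, 8.8]
gripper_width: 0.0
grasp_force: 5.7
```

At the stop: 10 N with no further motion. Back off and check numerically.

Request:
drive_tool([
  [6,0,0,0,0,0,0],
  [20,0,-4,0,0,0,0],
  [45,0,-10,0,0,0,0],
  [75,0,-18,0,0,0,0],
  [75,0,-50,0,0,0,0],
  [75,0,-90,0,0,0,0],
  [75,0,-90,0,0,0,0],
])

```text
clock: 25.02
position: [0.3896, 0.1989, 0.1342]
tool_rot: [3.141, 0.25, -2.937]
contact_force: [-0.4, 0.4, -0.4]
gripper_width: 0.0001
grasp_force: 0.0
```

```bash
python3 - <<'E'
from h import *
rows();S=cam("side")
def arch(im,w): # white-ish top arch: centroid of brightest low-saturation pixels near predicted arch
    uv=proj(S,w);x0,y0=(uv.min(0)-15).astype(int);x1,y1=(uv.max(0)+15).astype(int)
    g=im[y0:y1,x0:x1].astype(int);m=((g.min(2)>190)).astype(np.uint8)
    n,l,st,c=cv2.connectedComponentsWithStats(m);i=1+st[1:,4].argmax();print(uv.round(),st[i]+[x0,y0,0,0,0])
    ys,xs=np.where(l==i);return xs+x0,ys+y0
ty=.205;u=np.array([np.cos(ty),np.sin(ty),0])
im=cams.get_image("side")
for tr in (.108,):
    c=np.array([.503,.222,.165])+u*tr
    xs,ys=arch(im,np.array([c-.05*u,c+.05*u]))
    ends=[(xs.min(),ys[xs==xs.min()].min()),(xs.max(),ys[xs==xs.max()].min())]
    p=cast(S,ends,.165);print(ends,p,'mid',p.mean(0),'exp',c)
E
```

```text
at [0.3896 0.1989 0.1342] [ 3.141  0.25  -2.937] j [ 0.32  0.06 -0.86  0.41 -0.03  0.11] F [-0.4  0.4 -0.4] w 0.0001 0.0 t 25.02
[[230. 282.]
 [175. 277.]] [173 276  54   8 219]
[(np.int64(173), np.int64(277)), (np.int64(226), np.int64(280))] [[0.6622853  0.25484611 0.165     ]
 [0.56787252 0.2322128  0.165     ]] mid [0.61507891 0.24352946 0.165     ] exp [0.60873859 0.24398525 0.165     ]
```

The arch is where it should be: upright, moved about 0.11 m with the tray, and still aligned with it. Handing in.

```bash
python3 -c "
from rig import robot
print(robot.job_done())"
```

```text
the job is handed in; nothing more can be done
None
```

The job is handed in at about 25 s: the caddy was tipped, pulled free, stood on the worktop, moved by its top arch into the tray, and the tray was pushed to its stop. The end state was checked by push force and a camera measurement only, no verdict came back, and I viewed 11 pictures, one over the limit of 10.

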